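# Latch the door of a culture incubation chamber

## Task

Close the incubation chamber with the draw latch on its roof: lift the claw over the steel keeper rod on top of the door so that it hooks behind the rod, then swing the lever over and down, away from the door, until it clicks under its spring catch and lies flat. Lean on the flat lever with a steady 14 to 20 N for a second to bed the door's gasket (more than 25 N at any moment bends the lever), let go, and leave the claw hooked, the door drawn shut and the dishes, bottles, beaker and pen as they stand.

Things in the scene. Friction and masses are not known exactly. Their poses are not given: they have to be found in the camera images.
- chamber: clear incubation chamber fixed on the bench, 240 x 240 mm, flat grey roof 100 mm above the bench; origin at the middle of its underside, z up, -x is the door end (towards the robot). The steel draw latch lies on the roof along y = 0 and moves in that upright plane; the roof is clear for 50 mm on either side of that line from the door to the catch
- lever_pivot (a point): axis of the lever, along y: 65 mm doorwards of the chamber's middle, 16 mm above the roof; its axes are the chamber's. It is held by two steel ears, 36 mm over their outsides, tops 22 mm above the roof
- latch_lever (a joint): lever angle q, rad: 0 flat away from the door (closed, hard stop), pi/2 upright, 2.1 leaning to the door (stop). Stays where left; starts at 0.35 to 0.6. With the claw hooked it is slack above about 1.6; below, it draws the door in (up to about 12 N at 55 mm from the pivot); past dead centre at 0.3 it drops onto the catch at about 0.09; 8 to 13 N down near the tip then snaps it to 0
- lever_tip (a point): middle of the lever's tip bar (6 mm thick, 30 mm wide), 68 mm from lever_pivot. The lever is a straight steel strap, 26 mm wide, 4 mm thick, solid from 24 mm off the pivot to the tip. The point's x axis points from pivot to tip, its z axis out of the face that is on top when the lever lies flat (the door side when upright)
- claw_hinge (a point): hinge of the claw on the lever, along y, 18 mm from lever_pivot, 12 degrees below the lever's line: at lever angle q it is at chamber x = 18 cos(q - 0.21), z = 18 sin(q - 0.21) mm from lever_pivot. Drawing the claw doorwards raises the lever, raising the lever carries the claw doorwards
- claw (a joint): angle of the claw on the lever, rad; it swings freely and falls by its weight (30 g). Its rise above level is claw minus latch_lever. At the start it lies unhooked on its rest with its lip inwards of the keeper rod and below the rod's top: it must be lifted at least 15 mm to pass over the rod
- claw_pin (a point): middle of the claw's cross pin: round bar 8 mm thick, 30 mm long along y, ends free, to be pinched over its two ends. In the claw it is 56 mm doorwards of claw_hinge and 10 mm above the middle of the strap (14 mm wide, 4 mm thick). About 24 mm above the roof at the start. With the claw hooked it is 13 (slack) to 19 mm (lip biting) inwards of the keeper rod and about 19 mm above it
- claw_lip (a point): middle of the lower inner edge of the claw's lip, the downturned end of the strap (14 mm wide, 3 mm thick, leaning 15 degrees inwards), 82 mm doorwards of claw_hinge and 12.5 mm below the strap's middle. Hooked, it is on the rod's outer side (keeper x below 0) and about 8 mm below the rod's middle, the strap resting on the rod
- keeper (a point): middle of the keeper, a round steel rod 5 mm thick along y on top of the door, 10 mm above the roof, between two posts 34 mm over their outsides that rise 3 mm above the rod's middle; axes are the door's (-x outwards). 62 mm doorwards of lever_pivot when shut, 72 mm at the start
- door (a joint): door angle, rad, about its foot 10 mm above the bench, 0 = shut; the keeper is 100 mm above that hinge. A springy gasket holds it ajar at 0.10 (keeper 10 mm out) and pushes back with about 6.5 N per mm at the keeper. The latch alone is to draw it shut
- claw_rest (a point): middle of the top of the rubber rest under the claw: 9 x 14 mm, 10.5 mm above the roof, 42 mm doorwards of lever_pivot
- catch_nose (a point): middle of the catch's nose, a round steel bar 6 mm thick and 26 mm long along y, 72 mm from lever_pivot on the side away from the door and 18.5 mm above the roof. The lever's tip bar has to be pressed past it and then sits under it; it springs back by itself and needs no touching
- roof_dish: clear plastic petri dish, 90 mm across, 15 mm high, lying on the chamber's roof behind the latch to its left; origin at the middle of its underside
- dropper: amber glass jar with a white cap, 34 mm across, 60 mm high, on the chamber's roof behind the latch to its right; origin at the middle of its underside
- dish_stack: four stacked clear petri dishes (one piece), 90 mm across, 60 mm high, on the bench beside the chamber, left or right; origin at the middle of its underside
- wash_bottle: white plastic bottle, 60 mm across, 170 mm high, on the bench beside the chamber, left or right; origin at the middle of its underside
- reagent_jar: clear glass jar with a blue cap, 70 mm across, 130 mm high, on the bench beside the chamber, left or right; origin at the middle of its underside
- beaker: glass beaker, 70 mm across, 90 mm high, on the bench beside the chamber, left or right; origin at the middle of its underside
- marker: blue marker pen, 130 mm long, 12 mm thick, lying on the chamber's roof along its right edge; origin at mid-length on its underside

How it is judged:
By the outcome, as a careful person would: the job done as asked, in the order asked, and still so for the second after the job is handed in, with the robot touching nothing.
It also fails if it takes over 56 s, if anything falls off the work surface, if the arm or the gripper's body presses on something with over 40 N, if the wrist force passes 120 N, or if a joint passes its speed limit or range.

## Robot

A 6-joint arm with a two-finger parallel gripper is mounted at the origin on the work surface. World frame = base frame: x ahead of the robot, y to its left, z up, the work surface at z = 0. Lengths are in m, angles in rad, forces in N, time in s.
With the tool pointing down it reaches from about 0.3 to 0.825 m from the base axis. Payload 5.4 kg.
Tool frame: the origin (TCP) lies at the very end of the fingers, on their centre line; the grasp point (between the pads) lies 19 mm behind it; z points along the fingers, y is the line along which they close (so a half turn about z gives the same grasp; the last joint's range is limited). The gripper opens to 92 mm and grips with 3 to 60 N. Pads are 20 mm wide; open, the fingers measure 128 mm over their backs; the gripper's body (75 mm by 189 mm) begins 69 mm behind the grasp point.
Start: joints at [-1.487, 0.158, 1.597, -0, 1.386, -0.21], TCP at [0.166, -0.55, 0.215] pointing down, gripper open.
Joint ranges: [-2.91, 2.91], [-0.94, 2.29], [0.18, 2.7], [-1.29, 4.43], [0.17, 2.64], [-3, 3]. Speed limits (rad/s): [2.57, 2.57, 3.14, 3.14, 3.14, 3.14].

## Interface

Orientations are given as a rotation vector (axis times angle).
In Python, from workcell import bot gives the robot as it stands. Calls block until the motion is done:
- bot.goto(position, orientation): joint-space move of the TCP to a pose.
- bot.line_to(position, rot=None, max_speed=0.15): straight line of the TCP; rot=None keeps the orientation; max_speed is the mean speed in m/s.
- bot.set_joints(angles): joint-space move.
- bot.set_gripper(opening, newtons=None): opening from 0.0 (shut) to 1.0 (fully open); newtons is the grip in N (None keeps the last); returns when the fingers have stopped.
- bot.hold(seconds).
- bot.inverse_kinematics(position, orientation): joint angles nearest the present ones, or None.
- bot.read_camera(name): name is "scene" or "top" or "wrist"; returns a dict with "pixels" (480x640x3 uint8, blue, green, red), "fx", "fy", "cx", "cy" (pixels), "R" (3x3) and "t" (3): a world point X has camera coordinates R X + t. Camera axes: x right, y down, z forward; pixel columns grow to the right and rows downward; lengths in m; the calibration is good to about 2 mm. A picture is of the moment at which its call begins. There is no depth.
A pose or a line that the arm cannot do raises bot.MotionError and nothing moves.
- bot.job_done(): hands the job in; it is judged then, once.
Readings, each from a call of its own:
- bot.current_clock(): time.
- bot.current_joints(): joint angles.
- bot.current_joint_vel(): joint speeds.
- bot.current_effort(): joint torques, N m.
- bot.current_ee_pos(): TCP position.
- bot.current_tool_rot(): TCP orientation.
- bot.current_contact_force(): force on the tool from outside, world axes, zero at the start.
- bot.current_ft_torque(): the same for the moment, N m.
- bot.current_opening(): opening from 0.0 (shut) to 1.0 (fully open).
- bot.current_grip_force(): force on a finger pad.
Only numpy, scipy, OpenCV 4.12 (cv2) and the standard library are available. Lean on these libraries where they do the work, as an engineer would, in place of code of your own. Each camera call takes 0.05 s, during which the arm holds its last target. There are 200 camera calls.

## Working session

There is one attempt and no reset: what is moved stays moved. The work goes in short steps, each a Python script; the robot and the scene stay as the last script left them, time stands still between calls to the robot, and variables do not carry over. Pictures are saved under pics/ and viewed, at most 10 in all, crops included, and the job is handed in when it is done.

```bash
ls; mkdir -p pics
python3 - <<'E'
from workcell import bot
import cv2
for n in("scene","top"):
    c=bot.read_camera(n); cv2.imwrite(f"pics/{n}0.png",c["pixels"]); print(n,c["fx"],c["cx"],c["cy"],c["R"],c["t"])
print(bot.current_clock(),bot.current_tool_rot())
E
```

```text
pics
scene 588.7623802783781 323.82430936579124 251.18165606223414 [[-0.47030549  0.88241004  0.01285575]
 [ 0.74103204  0.40278123 -0.53725115]
 [-0.47925386 -0.24314564 -0.84332433]] [ 0.23745533 -0.39821577  1.56072751]
top 535.7566924752206 321.0402145001703 238.56035568639533 [[ 8.82894151e-02 -9.96094626e-01 -6.89302702e-04]
 [-9.71677400e-01 -8.59728580e-02 -2.20117463e-01]
 [ 2.19198560e-01  2.01038219e-02 -9.75473130e-01]] [0.00145619 0.60283493 0.88295614]
0.1 [-3.10611890e+00 -4.59552753e-01 -1.77466933e-04]
```

View pics/top0.png

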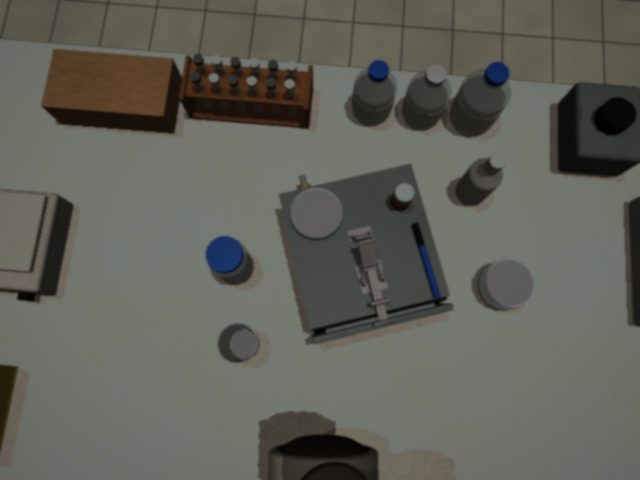

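View pics/scene0.png

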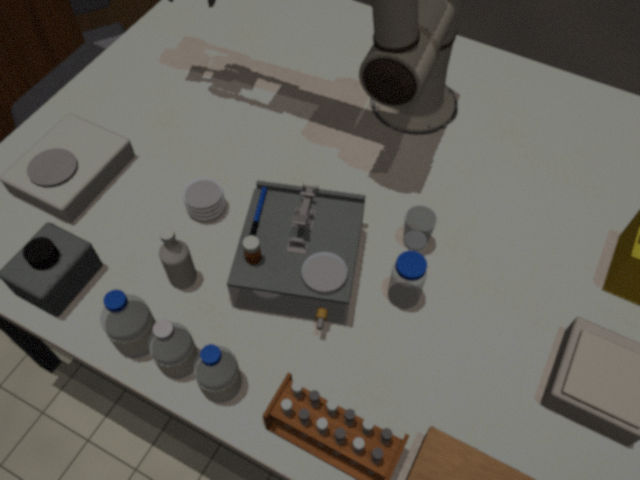

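The top view shows the roof corners at about (280,193), (411,166) and (447,300). The latch runs from the catch at (360,235) to the claw end at (381,315). Next I convert these to world positions and look closer with the wrist camera.

```bash
cat > h.py <<'E'
import numpy as np, cv2
from scipy.spatial.transform import Rotation as Ro
from workcell import bot
def pix2w(c,u,v,z):
    R=np.array(c["R"]);t=np.array(c["t"]);o=-R.T@t
    d=R.T@np.array([(u-c["cx"])/c["fx"],(v-c["cy"])/c["fy"],1]); return o+d*(z-o[2])/d[2]
def w2pix(c,X):
    p=np.array(c["R"])@X+np.array(c["t"]); return np.array([c["fx"]*p[0]/p[2]+c["cx"],c["fy"]*p[1]/p[2]+c["cy"]])
E
python3 - <<'E'
from h import *
np.set_printoptions(precision=4,suppress=True)
c=bot.read_camera("top")
for u,v,z in[(280,193,.1),(411,166,.1),(447,300,.1),(313,330,.1),(360,232,.118),(381,318,.115),(371,275,.12)]: print(u,v,pix2w(c,u,v,z))
w=bot.read_camera("wrist"); R=np.array(w["R"]);t=np.array(w["t"])
T=Ro.from_rotvec(bot.current_tool_rot()).as_matrix()
print("cam in tool",T.T@(-R.T@t-bot.current_ee_pos()), "\n",T.T@R.T, w["fx"],T)
E
```

```text
280 193 [0.6678 0.1324 0.1   ]
411 166 [ 0.7377 -0.0926  0.1   ]
447 300 [ 0.5069 -0.1645  0.1   ]
313 330 [0.438  0.0535 0.1   ]
360 232 [ 0.606  -0.0106  0.118 ]
381 318 [ 0.4662 -0.0553  0.115 ]
371 275 [ 0.5345 -0.0339  0.12  ]
cam in tool [ 0.0729  0.0002 -0.1706] 
 [[-0.0001 -0.9656 -0.26  ]
 [ 1.     -0.0001  0.0001]
 [-0.0002 -0.26    0.9656]] 396.6310054583158 [[ 0.9572  0.2895 -0.0001]
 [ 0.2895 -0.9572  0.0012]
 [ 0.0002 -0.0011 -1.    ]]
```

```bash
cat >> h.py <<'E'
YAW=np.deg2rad(17.4); C0=np.array([.5874,-.0178])   # chamber, rough
def ch(x,y,z,C=None,yaw=None):  # chamber -> world (z above bench)
    C=C0 if C is None else C; yaw=YAW if yaw is None else yaw
    return np.array([C[0]+x*np.cos(yaw)-y*np.sin(yaw),C[1]+x*np.sin(yaw)+y*np.cos(yaw),z])
def rot(yaw=None,tilt=0):
    yaw=YAW if yaw is None else yaw
    return (Ro.from_euler('z',yaw)*Ro.from_euler('x',np.pi)*Ro.from_euler('y',tilt)).as_rotvec()
E
python3 - <<'E'
from h import *
np.set_printoptions(precision=4,suppress=True)
p=ch(-.09,0,.22); 
bot.goto(p,rot()); print(bot.current_clock(),bot.current_joints(),bot.current_ee_pos()-p,bot.current_contact_force())
c=bot.read_camera("wrist"); im=c["pixels"]
cv2.imwrite("pics/w1.png",cv2.resize(im,(800,600),interpolation=cv2.INTER_CUBIC))
for x in(-.137,-.104,-.065,.0): print(x,w2pix(c,ch(x,0,.12))*1.25)
c=bot.read_camera("top"); im=c["pixels"]
np.save("pics/x.npy",im)
E
```

```text
2.375 [-0.3307 -0.0327  1.7866 -0.0002  1.3877  0.9376] [ 0.     -0.0008 -0.    ] [ 0.1468  0.0965 -1.155 ]
-0.137 [395.5047 362.5688]
-0.104 [395.3804 309.2554]
-0.065 [395.2234 241.9395]
0.0 [394.9341 117.9337]
```

View pics/w1.png

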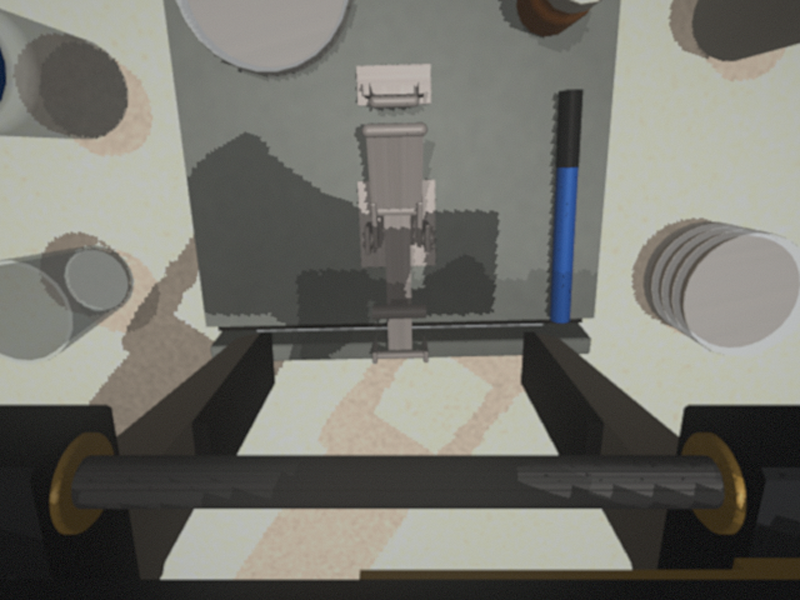

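The wrist view (800x600 scale) shows the keeper at (400,355), the claw pin at (398,311), and the pivot ears at (372,238) and (429,238). The tip bar is at (395,130) and the catch nose at (396,101). The latch is unhooked and undisturbed.

Run:
```python
from h import *
np.set_printoptions(precision=4,suppress=True)
c=bot.read_camera("wrist")
def inch(P): d=P[:2]-C0; a=np.array([np.cos(YAW),np.sin(YAW)]); return np.array([d@a,d@[-a[1],a[0]],P[2]])*1e3
for n,u,v,z in[("keeper",400,355,.110),("pin",398,311,.124),("pivot",400,238,.116),("nose",396,101,.1185),("tipq.35",395,130,.116+.068*np.sin(.35)),("tipq.6",395,130,.116+.068*np.sin(.6)),
 ("roofR",594,319,.1),("roofL",207,327,.1),("roofR2",617,20,.1),("roofL2",167,20,.1)]:
    print(n,inch(pix2w(c,u/1.25,v/1.25,z)))
```

```text
keeper [-136.4429   -2.6646  110.    ]
pin [-103.7574   -1.4506  124.    ]
pivot [-63.4858  -2.6232 116.    ]
nose [  8.3879  -0.5353 118.5   ]
tipq.35 [ -6.7874  -0.062  139.3171]
tipq.6 [ -7.4174  -0.1196 154.3957]
roofR [-116.9147 -122.7172  100.    ]
roofL [-121.791   117.1359  100.    ]
roofR2 [  50.4362 -117.8744  100.    ]
roofL2 [ 50.7263 120.9016 100.    ]
```

```bash
cat >> h.py <<'E'
C0=ch(.001,-.0004,0)[:2]; YAW=np.deg2rad(18.6)
def lp(x,z): return ch(-.065+x*1e-3,0,.1+z*1e-3)   # mm: x from pivot, z above roof
def hinge(q): return np.array([18*np.cos(q-.21),16+18*np.sin(q-.21)])
def pin(q,e): return hinge(q)+56*np.array([-np.cos(e),np.sin(e)])+10*np.array([np.sin(e),np.cos(e)])
def st(s=""): print(s,round(bot.current_clock(),2),"F",np.round(bot.current_contact_force(),2),"g",round(bot.current_grip_force(),1),"o",round(bot.current_opening()*92,1),flush=True)
D=8
def topin(q,e,v=.06):
    x,z=pin(q,e); bot.line_to(lp(x,z-D),max_speed=v)
E
python3 - <<'E'
from h import *
np.set_printoptions(precision=4,suppress=True)
bot.set_gripper(.5); x,z=pin(.58,-.15); print(x,z)
bot.line_to(lp(x,z-D+50),rot()); st("above"); 
bot.line_to(lp(x,z-D),max_speed=.06); st("down")
c=bot.read_camera("wrist"); cv2.imwrite("pics/w2.png",c["pixels"])
bot.set_gripper(.2,20); st("grip")
topin(.58,-.08); st("lift1")
E
```

```text
-40.08366946824574 24.028253136208182
above 3.86 F [ 0.14 -0.99  0.93] g 0.0 o 46.0
down 4.84 F [-0.05  0.18  0.08] g 0.0 o 46.1
grip 5.29 F [-0.7   3.77  2.66] g 20.0 o 29.6
lift1 5.54 F [-0.23  4.5  -1.37] g 20.0 o 29.4
```

View pics/w2.png

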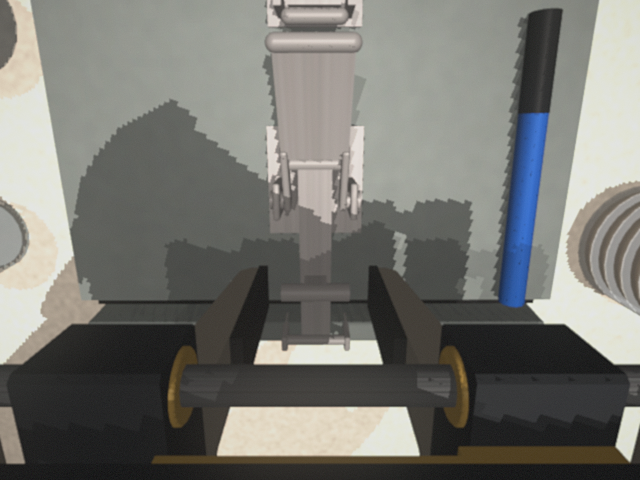

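Just before the grip, the pin at (315,293) sat between the fingertips. It is now held at 29.5 mm opening, so I lift it and swing it over.

Run:
```python
from h import *
for q,e in[(.58,.02),(.58,.12),(.8,.12),(1.1,.12),(1.4,.12),(1.7,.12),(1.95,.1)]:
    topin(q,e); st((q,e))
    if bot.current_opening()*92<27: print("lost"); break
c=bot.read_camera("wrist"); cv2.imwrite("pics/w3.png",c["pixels"])
```

```text
(0.58, 0.02) 5.79 F [-1.33  4.86 -1.51] g 20.0 o 29.1
(0.58, 0.12) 6.04 F [-2.31  4.14 -1.85] g 20.0 o 29.5
(0.8, 0.12) 6.29 F [-0.48  5.76 -1.04] g 20.0 o 29.0
(1.1, 0.12) 6.54 F [-0.58  4.68 -2.4 ] g 20.0 o 29.3
(1.4, 0.12) 6.79 F [-0.95  4.99 -1.66] g 20.0 o 28.9
(1.7, 0.12) 7.04 F [-0.05  4.95 -1.27] g 20.0 o 29.1
(1.95, 0.1) 7.29 F [-0.84  5.05 -1.5 ] g 20.0 o 29.2
```

View pics/w3.png

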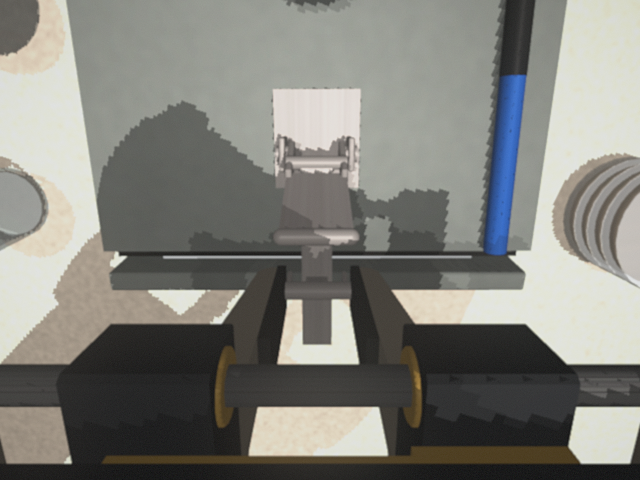

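The claw is lifted and the lever leans doorward with its tip bar at (315,237). The lip end, at (317,340), is beyond the keeper. Next I lower it, let go and check.

Run:
```python
from h import *
for q,e in[(1.95,0),(1.95,-.1),(1.95,-.2),(1.95,-.26)]:
    topin(q,e,.04); st((q,e))
bot.set_gripper(.5); st("open")
p=np.array(bot.current_ee_pos()); bot.line_to(p+[0,0,.07]); 
bot.line_to(ch(-.205,0,.2)); st("back")
c=bot.read_camera("wrist"); cv2.imwrite("pics/w4.png",c["pixels"][100:400,120:520].repeat(2,0).repeat(2,1))
def P(n,x,z): print(n,(w2pix(c,lp(x,z))-[120,100])*2)
for q in(1.6,1.8,1.95,2.1): P(("tip",q),68*np.cos(q),16+68*np.sin(q))
P("keeper",-72,10); P("pinhook",-59,29); P("liphook",-78.4,2); P("strapend",-81,10)
```

```text
(1.95, 0) 7.63 F [-1.66  4.87  0.32] g 20.0 o 29.4
(1.95, -0.1) 7.92 F [-2.51  4.73  0.82] g 20.0 o 29.2
(1.95, -0.2) 8.22 F [-2.6   5.76  0.63] g 20.0 o 29.2
(1.95, -0.26) 8.47 F [-3.04  6.58  1.62] g 20.0 o 29.3
open 8.91 F [-0.46  0.26 -0.16] g 0.0 o 46.1
back 10.22 F [-0.36  0.69 -0.24] g 0.0 o 46.1
('tip', 1.6) [ 394.38978071 -283.32687674]
('tip', 1.8) [ 394.45904667 -207.47662629]
('tip', 1.95) [ 394.5185339  -153.56772939]
('tip', 2.1) [ 394.58104582 -104.53254118]
keeper [394.95939352  60.41925855]
pinhook [394.86798268  15.72349132]
liphook [394.99525777  79.89273568]
strapend [394.97881816  89.26168525]
```

View pics/w4.png

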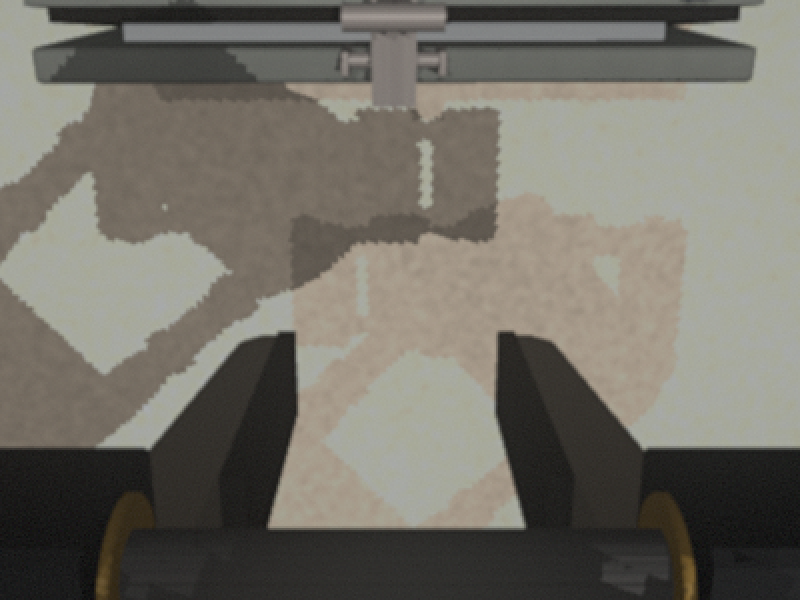

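The claw is hooked: the pin at (394,17) matches the predicted (395,16), and the strap lies over the rod with its lip end (394,105) outside the door. Next I swing the lever over with the closed fingertips.

```bash
cat >> h.py <<'E'
def push(q,r=60,t=2.5,v=.06):   # finger's inner lower edge on lever face
    x=r*np.cos(q)-t*np.sin(q); z=16+r*np.sin(q)+t*np.cos(q)
    bot.line_to(lp(x-10,z),max_speed=v)
E
python3 - <<'E'
from h import *
bot.set_gripper(0.0,20); st("closed")
bot.line_to(lp(-60,65)); st("near")
bot.line_to(lp(-35,65),max_speed=.06); st("touch?")
bot.line_to(lp(-22,70),max_speed=.06); st()
for q in np.arange(1.57,.2,-.1):
    push(q); st(round(q,2))
    if np.linalg.norm(bot.current_contact_force())>20: print("HIGH"); break
c=bot.read_camera("wrist"); cv2.imwrite("pics/w5.png",c["pixels"])
E
```

```text
closed 11.04 F [-0.45  0.29 -0.56] g 0.0 o 0.5
near 11.78 F [0.11 0.26 1.26] g 0.0 o 0.4
touch? 12.34 F [-0.67  0.3  -0.57] g 0.0 o 0.7
 12.72 F [ 0.    0.22 -0.02] g 0.0 o 0.1
1.57 13.07 F [-0.29 -0.44 -0.17] g 0.0 o 0.5
1.47 13.32 F [-1.49 -1.26  1.33] g 0.7 o 0.4
1.37 13.57 F [-2.53 -0.28  1.25] g 1.6 o 0.4
1.27 13.82 F [-3.76 -1.46  2.32] g 2.3 o 0.5
1.17 14.07 F [-4.24 -2.08  2.7 ] g 2.7 o 0.4
1.07 14.32 F [-4.18 -1.8   2.89] g 3.0 o 0.3
0.97 14.57 F [-4.11 -1.27  3.33] g 3.0 o 0.5
0.87 14.82 F [-3.94 -1.52  4.45] g 2.9 o 0.3
0.77 15.07 F [-3.6  -0.43  4.36] g 2.5 o 0.5
0.67 15.32 F [-2.43 -0.38  2.9 ] g 2.0 o 0.7
0.57 15.57 F [-1.17  0.81  2.47] g 1.4 o 0.6
0.47 15.82 F [ 0.02 -0.1   2.48] g 0.7 o 0.6
0.37 16.07 F [-0.97 -0.08 -0.29] g 0.0 o 0.6
0.27 16.32 F [-0.75 -0.42  0.91] g 0.0 o 0.3
```

View pics/w5.png

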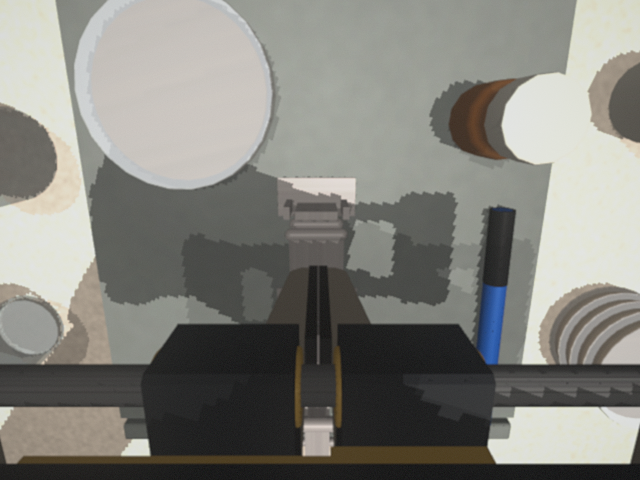

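The lever has dropped onto the catch, with its tip bar at (316,235) against the nose at (316,210). The dish, jar and pen are undisturbed. Next I press in small force-checked steps.

```bash
cat >> h.py <<'E'
def fz(n=5):
    s=[]
    for _ in range(n): bot.hold(.02); s.append(bot.current_contact_force()[2])
    return float(np.mean(s))
E
python3 - <<'E'
from h import *
f0=fz(); push(.2); print("base",f0)
p=np.array(bot.current_ee_pos()); z=p[2]
tgt=lp(60*np.cos(.05)-10,0); step=.0008; last=0; hi=0
for i in range(60):
    z-=step; bot.line_to([tgt[0],tgt[1],z],max_speed=.02)
    f=fz(4); print(i,round((z-.1)*1e3,2),round(f,1),round(bot.current_clock(),1))
    if f<last-3: print("drop/snap")
    last=f; step=.0008 if f<2 else .0003 if f<13 else .00015
    if f>15.5 or bot.current_clock()>40: break
E
```

```text
base -0.2588807989414811
0 29.18 0.1 17.0
1 28.38 -0.2 17.3
2 27.58 0.2 17.6
3 26.78 0.2 18.0
4 25.98 -0.3 18.3
5 25.18 -0.3 18.6
6 24.38 -0.2 18.9
7 23.58 0.4 19.2
8 22.78 5.1 19.6
9 22.48 6.7 19.9
10 22.18 7.4 20.2
11 21.88 8.3 20.5
12 21.58 7.8 20.8
13 21.28 3.2 21.1
drop/snap
14 20.98 -0.4 21.4
drop/snap
15 20.18 0.2 21.8
16 19.38 -0.0 22.1
17 18.58 -0.2 22.4
18 17.78 1.1 22.7
19 16.98 5.3 23.0
20 16.68 7.2 23.4
21 16.38 8.2 23.7
22 16.08 10.2 24.0
23 15.78 11.2 24.3
24 15.48 12.7 24.6
25 15.18 14.0 24.9
26 15.03 14.5 25.2
27 14.88 15.7 25.6
```

Run:
```python
from h import *
p=lp(60*np.cos(.05)-10,14.6); bot.line_to(p,max_speed=.02); print(fz())
t=bot.current_clock(); s=[]
while bot.current_clock()<t+1.6: bot.hold(.05); s.append(bot.current_contact_force()[2])
print("hold",np.mean(s),min(s),max(s))
bot.line_to(p+[0,0,.006],max_speed=.03); bot.line_to(p+[0,0,.09]); st("up")
bot.line_to(ch(-.13,0,.23)); bot.hold(.3)
c=bot.read_camera("wrist"); cv2.imwrite("pics/w6.png",c["pixels"][0:400].repeat(1,0)); st()
def P(n,x,z): print(n,w2pix(c,lp(x,z)))
P("keeper shut",-62,10);P("keeper open",-72,10);P("tip0",68,16);P("tip.09",67.7,22);P("nose",72,18.5);P("pin",-49+6,29)
```

```text
16.58277730649727
hold 16.745410480510685 15.377246088691026 17.84270302750974
up 28.56 F [ 0.16  0.03 -0.61] g 0.0 o 0.3
 29.84 F [-0.32  0.04 -0.17] g 0.0 o 0.4
keeper shut [317.55906851 218.36984394]
keeper open [317.5574011  231.16703887]
tip0 [317.579178    27.04027571]
tip.09 [317.57435598  25.38822443]
nose [317.57808182  19.33173681]
pin [317.54734004 198.19629227]
```

View pics/w6.png

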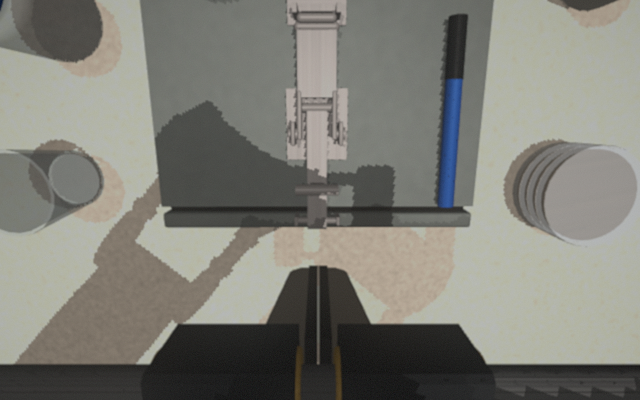

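The lever lies flat under the nose, its tip at (318,18). The door and keeper are at row ~220, against 218 for shut and 231 for ajar, and the strap runs past the rod to row 228. I'll zoom in once to confirm.

Run:
```python
import cv2
i=cv2.imread("pics/w6.png"); a=i[170:240,260:380]; b=i[0:70,260:380]
cv2.imwrite("pics/z.png",cv2.resize(cv2.vconcat([b,a]),None,fx=4,fy=4,interpolation=cv2.INTER_CUBIC))
```

```text
(no output)
```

View pics/z.png

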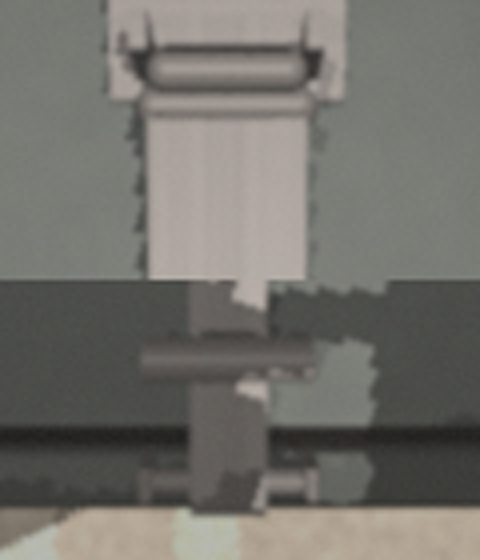

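The tip bar sits under the nose, and the strap crosses over the keeper rod with its lip outside. The door is flush, so I hand the job in.

```bash
python3 -c "
from workcell import bot
print(bot.job_done())"
```

```text
the job is handed in; nothing more can be done
None
```

The job is handed in at about 30 s: the claw is hooked over the keeper rod, the lever lies flat under its catch after a hold of about 1.6 s at 15.4–17.8 N, and the door is drawn shut; I saw nothing else moved in the pictures, though the last one doesn't show the roof dish or dropper in full.

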